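# Offer up a hinged flap to its jamb for pinning

### The job

Swing the bench magnifier from over the jamb block until its arm points to the back of the bench, and leave it there. Then lift the small flap by its upright pull, bring its knuckle between the two knuckles on the jamb so that the holes line up for the hinge pin, and hold it there level, carried by the gripper alone and not leaning on the jamb. Finish while still holding it, and leave the tape roll, the timer and the bottle where they are.

Things in the scene. Friction and masses are not known exactly. Their poses are not given: they have to be found in the camera images.
- jig: Fixed jig: base plate 130 (x) x 230 (y) x 12 mm with a grey jamb block 36 (x) x 110 (y) mm, top 78 mm above the bench. Origin on the bench under the block's middle; -x is the front (towards the robot, yaw within 0.15 rad), y left along the hinge axis, z up. Post of the magnifier at x 0, y 120 mm. The 9 mm hinge pin lies fixed behind the block, not to be used.
- jig_hole_mid (a point): Middle of the gap between the two fixed knuckles, on their axis (jig x -40, y 0, z 62 mm). The knuckles are steel tubes along y on the block's front, 26 mm outside, 15 mm hole, at y -40 to -18 and 18 to 40 mm; the gap is 36 mm. The jamb leaf's face is at x -21 mm. In front of and below the knuckles is only the base plate.
- mag_pivot (a point): Point on the magnifier's upright hinge axis, on top of the jig's 18 mm post (jig x 0, y 120, z 155 mm). The lens, an 84 mm ring, has its centre 130 mm from this axis and lies 149 to 161 mm above the bench.
- magnifier (a joint): Angle of the magnifier's stiff arm about its post, rad, counter-clockwise from above positive. 0: arm along the jig's -y, lens over the jamb block. Starts between -0.45 and 0.1. 1.57: arm along the jig's +x, to the back of the bench. Stops at -0.5 and 1.9. Friction (0.25 N m, about 3 N at the knob) keeps it where it is left.
- mag_knob (a point): Middle of the round upright black knob on the magnifier's arm, 78 mm from the post's axis, 187 mm above the bench. The knob is 15 mm thick and stands free from 164 to 207 mm. Being round it can turn between fingers that keep their direction while it is led along its arc.
- flap: Loose flap, about 120 g, lying flat to the right of the jig. Origin on its underside; grey panel x -32 to 21, y -45 to 45 mm, 8 mm thick, with a steel leaf and one knuckle on the +x side and an upright pull. In place its axes are parallel to the jig's, knuckle towards the jamb, underside 48 mm above the bench. It may go in from the front or from above.
- flap_grip (a point): Point in the flap's black upright pull, at flap x -6.5, y 0, z 36 mm. The pull is 14 mm thick (x), 56 mm long (y), its top 50 mm above the flap's underside; grasp it here from above, closing along the flap's x.
- flap_hole_mid (a point): Middle of the flap knuckle's hole, on its axis (flap x 42, y 0, z 14 mm). The knuckle is a steel tube along y, 26 mm outside, 15 mm hole, 28 mm long; in place it has 4 mm room at either end.
- flap_hole_left (a point): Left (+y) end of the flap knuckle's hole (flap x 42, y 14, z 14 mm).
- flap_hole_right (a point): Right (-y) end of the flap knuckle's hole (flap x 42, y -14, z 14 mm).
- tape: Yellow tape roll, 62 mm across, 19 mm high, lying to the right; bystander. Origin at its underside.
- bench_timer: Small white timer, 52 x 66 x 16 mm, to the right; bystander. Origin at its underside.
- small_bottle: Small bottle with a red cap, 45 mm across, 90 mm high, to the left of the jig; bystander. Origin at its underside.
Things that resemble listed ones, but are neither listed nor needed, are in the scene too. Of the things like the flap, leave any that is blue; of the rest the smaller one is meant.

How it is judged (in metres and radians):
On the way, in this order (a step that is already met when the one before it is completed fails the run):
1. the magnifier's arm is swung to the back, the flap still on the bench (value of joint magnifier above 1.2 rad and height (world z) of flap below 0.01 m), for 0.2 s.
2. the flap is lifted off the bench in the gripper (height (world z) of flap above 0.03 m and contact force between the fingers and flap above 1 N), for 0.2 s.
At the end, for the whole second after the job is handed in: Magnifier joint above 1.2 rad; both ends of the flap's knuckle hole within 4 mm in x and in z of the jamb knuckles' axis, its middle within 6 mm of mid-gap; flap level within 0.25 rad, slower than 0.03 m/s, gripped with over 1 N and pressing on the jig with under 3 N (value of joint magnifier above 1.2 rad and x of flap_hole_left in the frame of jig between -0.044 and -0.036 m and z of flap_hole_left in the frame of jig between 0.058 and 0.066 m and x of flap_hole_right in the frame of jig between -0.044 and -0.036 m and z of flap_hole_right in the frame of jig between 0.058 and 0.066 m and y of flap_hole_mid in the frame of jig between -0.006 and 0.006 m and angle between flap's own z axis and vertical below 0.25 rad and contact force between the fingers and flap above 1 N and contact force between flap and jig below 3 N and linear speed of flap below 0.03 m/s); the arm keeps its last pose, push and grip.
It fails at once if the tape roll is moved (more than 25 mm) (distance of tape from where it was at the start of the episode above 0.025 m).
It fails at once if the timer is moved (more than 25 mm) (distance of bench_timer from where it was at the start of the episode above 0.025 m).
It fails at once if the bottle is moved (more than 25 mm) (distance of small_bottle from where it was at the start of the episode above 0.025 m).
It also fails if it takes over 59 s, if anything falls off the work surface, if the arm or the gripper's body presses on something with over 40 N, if the wrist force passes 120 N, or if a joint passes its speed limit or range.

### The arm

A 7-joint arm with a two-finger parallel gripper is mounted at the origin on a cart in front of the work surface, level with it; the furniture and walls round the work are solid. World frame = base frame: x ahead of the robot, y to its left, z up, the work surface at z = 0. Lengths are in m, angles in degrees, forces in N, time in s.
With the tool pointing down it reaches from about 0.4 to 0.9 m from the base axis. Payload 5.6 kg.
Tool frame: the origin (TCP) lies on the centre line of the jaws, within the pads' length; the fingertips stand 22 mm ahead of it and the grasp point (between the pads) lies 3 mm ahead of it (bot.tcp_to_tips is the distance from the TCP to the fingertips, in m); z points along the fingers, y is the line along which they close (so a half turn about z gives the same grasp; the last joint's range is limited). The gripper opens to 92 mm and grips with 3 to 60 N. Pads are 20 mm wide; open, the fingers measure 128 mm over their backs; the gripper's body (75 mm by 189 mm) begins 69 mm behind the grasp point.
Start: joints at [-71.906, 26.786, -0.665, 91.828, 0.344, 61.387, -3.226], TCP at [0.228, 0.609, 0.237] pointing down, gripper open.
Joint ranges: [-144.91, 144.91], [-17.63, 115.5], [-89.93, 88.59], [15.96, 139.68], [-74.01, 254.01], [8.47, 105.57], [-167.45, 167.45]. Speed limits (degrees/s): [147.25, 147.25, 180, 180, 180, 180, 180].

### API

Orientations are given as a 3x3 rotation matrix whose columns are the frame's x, y, z axes.
In Python, from bench import readout, grab_frame, ticket, bot gives the robot as it stands. The module is installed in compiled form; this text tells all that it offers.
- The arm moves only by the tool servo_tool, never from a script. Its argument "motion" is a list of rows, each a list of 7 numbers: the shift along the tool's x, y, z in mm, then the turn, a rotation vector about the tool's x, y, z in rad, then the opening in per cent of the stroke, from 0 (shut) to 100 (fully open). A call has 1 to 10 rows; each row shifts and turns the commanded pose from where the row before left it, along the tool's axes as they then stand; what a row does not reach is not made up. A row lasts 1/8 s, in which the tool goes at most 62.5 mm and 10.7 degrees, less where a joint would pass 70% of its speed; a pose out of reach is approached as far as the arm can. A call with a gripper value outside its range is refused whole. The fingers move at their own pace and stop on an object; the grip force is fixed at half the most. Time passes only in rows, so rows that do not move let the fingers close. It gives the time, the measured TCP pose, the force, the opening and the grip force at its end, in the units of the state.
- readout.sense(): the state, without advancing time (a new reading comes with each control period).
- grab_frame(name): name is "scene" or "top" or "wrist"; returns a dict with "image" (400x640x3 uint8, red, green, blue), "z_map" (400x640 float32, m along the optical axis (not along the pixel's ray), 0 where there is no reading), "vertical_fov" (degrees; the focal length in pixels is half the picture's height over the tangent of half this angle, whatever the lens; pixels are square), "cx", "cy" (the principal point, pixels), "rvec" (rotation vector, rad) and "tvec" (3), from world to camera coordinates, as OpenCV has them; the wrist camera has in their place "T_tool_cam" (4x4, takes a point from camera to tool coordinates, whose origin is the TCP and whose axes are the flange's). Camera axes: x right, y down, z forward; pixel columns grow to the right and rows downward; lengths in m; the calibration is good to about 2 mm. A picture is of the moment at which its call begins: read the wrist's pose just before it.
- ticket.finish_job(): hands the job in; it is judged then, once.
The state is a dict: "t": time; "joint_pos": joint angles; "qd": joint speeds; "joint_efforts": joint torques, N m; "ee_pos": TCP position; "tcp_rot": TCP orientation; "wrist_force": force on the tool from outside, world axes, zero at the start; "moment": the same for the moment, N m; "width": finger opening in m; "gripper_force": force on a finger pad.
Only numpy, scipy, OpenCV 4.12 (cv2) and the standard library are available. Lean on these libraries where they do the work, as an engineer would, in place of code of your own. Each camera call takes 0.05 s, during which the arm holds its last target. There are 200 camera calls.

## Working session

There is one attempt and no reset: what is moved stays moved. The work goes in short steps, Python scripts to look and compute and a tool call to move; the robot and the scene stay as the last step left them, time stands still between calls to the robot, and variables do not carry over. Pictures are saved under pics/ and viewed, at most 10 in all, crops included, and the job is handed in when it is done.

Besides the shell and the picture viewer there is one more tool, called after "Call:" in YAML: its name, and indented under it one key for each argument. servo_tool: Moves the arm, as the interface text tells. Its arguments: {"type":"object","properties":{"motion":{"type":"array"}},"required":["motion"]}

```bash
mkdir -p pics
cat > h.py <<'E'
import numpy as np, cv2
from bench import readout, grab_frame, ticket, bot
def grab(name):
    s=readout.sense(); f=grab_frame(name)
    f['f']=200/np.tan(np.radians(f['vertical_fov'])/2)
    if name=='wrist':
        T=np.eye(4);T[:3,:3]=s['tcp_rot'];T[:3,3]=s['ee_pos'];T=T@np.array(f['T_tool_cam'])
        f['R'],f['c']=T[:3,:3],T[:3,3]
    else:
        R=cv2.Rodrigues(np.array(f['rvec'],float))[0];f['R']=R.T;f['c']=-R.T@np.array(f['tvec'],float).ravel()
    return f
def ray(f,u,v): return f['R']@np.array([(u-f['cx'])/f['f'],(v-f['cy'])/f['f'],1])
def onplane(f,u,v,z):
    d=ray(f,u,v);return f['c']+d*(z-f['c'][2])/d[2]
def pt(f,u,v,r=1):
    z=f['z_map'][int(v)-r:int(v)+r+1,int(u)-r:int(u)+r+1];z=z[z>0]
    return f['c']+ray(f,u,v)*np.median(z) if z.size else None
def cloud(f):
    v,u=np.mgrid[:400,:640];z=f['z_map']
    P=np.stack([(u-f['cx'])/f['f']*z,(v-f['cy'])/f['f']*z,z],-1)@f['R'].T+f['c'];P[z<=0]=np.nan;return P
def save(f,n,box=None,k=1):
    im=f['image'][...,::-1]
    if box: im=im[box[1]:box[3],box[0]:box[2]]
    cv2.imwrite('pics/'+n,cv2.resize(im,None,fx=k,fy=k))
E
python3 - <<'E'
from h import *
for n in('scene','top','wrist'):
    f=grab(n);save(f,n+'0.png');print(n,f['c'],f['R'][:,2],f['f'],(f['z_map']>0).mean())
s=readout.sense();print(s['tcp_rot'],s['ee_pos'],s['width'],s['wrist_force'],bot.tcp_to_tips,s['t'])
E
```

```text
scene [-0.21042255 -0.96132127  0.93817813] [ 0.50353284  0.64371339 -0.57627056] 385.03400156594387 0.99587109375
top [-0.73399365  0.14676197  1.72294243] [ 0.59729105 -0.10070404 -0.79567713] 470.3252016826683 0.99614453125
wrist [0.15732773 0.63548551 0.38297142] [ 0.25392077 -0.09801932 -0.96224553] 306.23907506596584 0.99612890625
[[-9.36304642e-01  3.51188668e-01 -3.69628089e-04]
 [ 3.51188850e-01  9.36303800e-01 -1.25915619e-03]
 [-9.61172002e-05 -1.30876304e-03 -9.99999139e-01]] [0.22814433 0.6082173  0.23588157] 0.09170804133901102 [-0.54239544  0.2290008  -0.13987451] 0.022 0.15
```

View pics/top0.png

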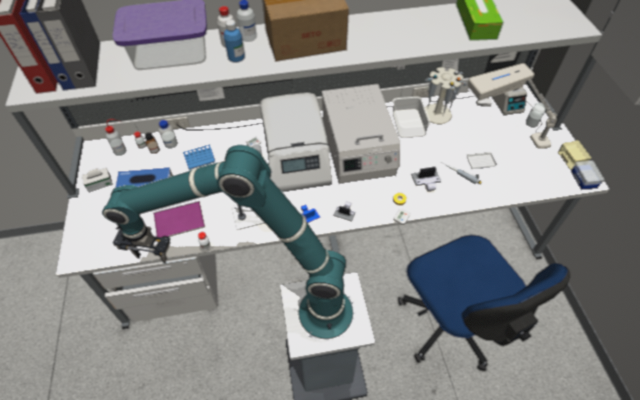

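View pics/scene0.png

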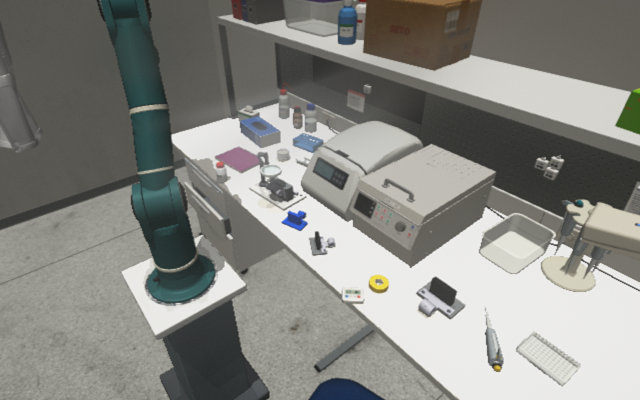

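Flap-like things in the scene picture: blue (295,219), grey (320,243), larger grey (440,297). By the description I choose the grey one at (320,243). The jig is at (277,190), with the magnifier lens at (270,172), and the bottle is at (220,170). Next, one close crop and rough measurements.

Run:
```python
from h import *
f=grab('scene');save(f,'s1.png',(210,140,370,260),5)
for n,u,v in(('lens',270,172),('flapgrey',320,243),('big',440,297),('blue',295,219),('tape',379,284),('timer',352,295),('bottle',220,170)):print(n,pt(f,u,v).round(3))
P=cloud(f);m=(P[...,2]>.012)&(P[...,2]<.07)&(P[...,0]>.3)&(P[...,0]<.8)&(P[...,1]<.1)&(P[...,1]>-.75)
n,l,st,c=cv2.connectedComponentsWithStats(m.astype(np.uint8))
for i in range(1,n):
    if st[i,4]>30:
        q=P[l==i];print(c[i].round(),st[i,4],q.min(0).round(3),q.max(0).round(3))
```

```text
lens [0.46  0.147 0.157]
flapgrey [ 0.432 -0.192  0.038]
big [ 0.568 -0.592  0.022]
blue [ 0.45  -0.021  0.031]
tape [ 0.479 -0.429  0.002]
timer [ 0.371 -0.418  0.019]
bottle [0.378 0.432 0.065]
[379. 232.] 1554 [ 0.591 -0.458  0.012] [0.799 0.1   0.07 ]
[296. 217.] 181 [ 0.439 -0.045  0.012] [0.518 0.019 0.053]
[322. 241.] 174 [ 0.422 -0.209  0.012] [ 0.501 -0.14   0.054]
[379. 282.] 239 [ 0.442 -0.463  0.012] [ 0.508 -0.402  0.024]
[438. 299.] 941 [ 0.49  -0.653  0.012] [ 0.611 -0.53   0.07 ]
[353. 294.] 292 [ 0.339 -0.45   0.012] [ 0.417 -0.378  0.022]
[488. 324.] 85 [ 0.561 -0.75   0.012] [ 0.633 -0.71   0.027]
```

View pics/s1.png

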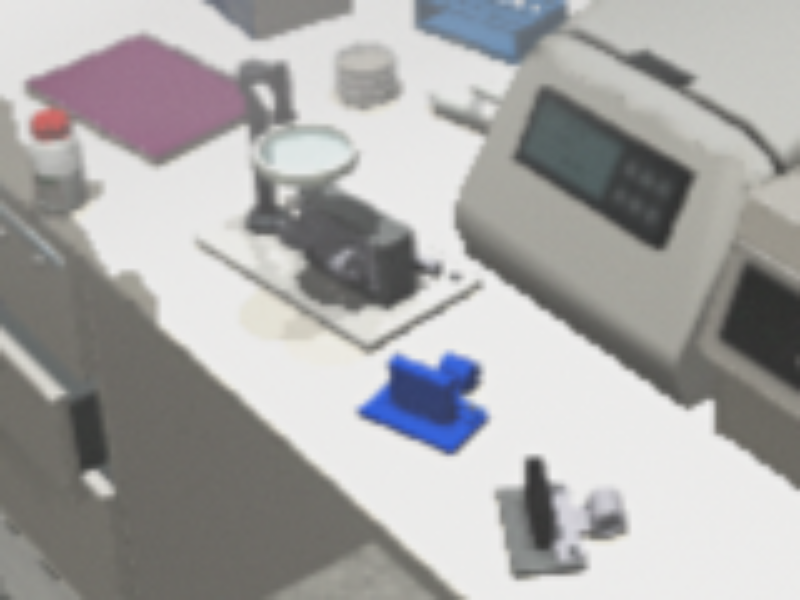

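The crop confirms the choice: a small grey flap with a black upright pull and its steel knuckle towards +x, beside the blue one. Moving the wrist camera over the jig.

Call:
servo_tool:
  motion:
    - [-37,-38,-16,0,0,0,100]
    - [-37,-38,-16,0,0,0,100]
    - [-37,-38,-16,0,0,0,100]
    - [-37,-38,-16,0,0,0,100]
    - [-37,-38,-16,0,0,0,100]
    - [-37,-38,-16,0,0,0,100]
    - [-37,-38,-16,0,0,0,100]
    - [-37,-38,-16,0,0,0,100]
    - [0,0,0,0,0,-0.18,100]
    - [0,0,0,0,0,-0.18,100]

```text
t: 1.45
ee_pos: [0.3989, 0.2192, 0.3649]
tcp_rot: [[-1.0, -0.005, 0.0], [-0.005, 1.0, 0.001], [-0.001, 0.001, -1.0]]
wrist_force: [0.6, 0.4, -0.0]
width: 0.0918
gripper_force: 0.0
```

Run:
```python
from h import *
s=readout.sense();print(s['t'],s['ee_pos'],s['tcp_rot'].round(3) if hasattr(s['tcp_rot'],'round') else s['tcp_rot'])
f=grab('wrist');save(f,'w1.png');np.savez('w1.npz',**{k:np.array(v) for k,v in f.items()});print(f['c'])
P=cloud(f)
for lo,hi in((.149,.161),(.164,.20),(.2,.21),(.07,.082)):
    m=(P[...,2]>lo)&(P[...,2]<hi)
    n,l,st,c=cv2.connectedComponentsWithStats(m.astype(np.uint8))
    for i in range(1,n):
        if st[i,4]>40: q=P[l==i];print(lo,c[i].round(),st[i,4],np.median(q,0).round(3),q.min(0).round(3),q.max(0).round(3))
g=grab('scene');Q=cloud(g);m=(Q[...,0]>.5)&(Q[...,0]<.9)&(Q[...,1]>.0)&(Q[...,1]<.5)&(Q[...,2]>.1)&(Q[...,2]<.6)
q=Q[m];print('equip',[ (x,q[(abs(q[:,0]-x)<.02)][:,2].max().round(3) if (abs(q[:,0]-x)<.02).any() else None, q[(abs(q[:,0]-x)<.02)][:,1].max().round(3)if (abs(q[:,0]-x)<.02).any() else None) for x in (.54,.58,.62,.66,.7,.74,.78)])
```

```text
1.45 [0.39888851 0.21924601 0.36493328] [[-1.    -0.005  0.   ]
 [-0.005  1.     0.001]
 [-0.001  0.001 -1.   ]]
[0.32304068 0.21890674 0.51213423]
0.149 [281. 234.] 3753 [0.474 0.164 0.157] [0.428 0.118 0.149] [0.512 0.294 0.161]
0.149 [239. 351.] 484 [0.645 0.112 0.156] [0.632 0.045 0.149] [0.717 0.133 0.161]
0.164 [310. 248.] 163 [0.477 0.208 0.184] [0.476 0.2   0.164] [0.482 0.215 0.2  ]
0.164 [370. 260.] 354 [0.502 0.283 0.167] [0.489 0.27  0.164] [0.516 0.296 0.169]
0.164 [216. 370.] 2729 [0.658 0.081 0.182] [0.634 0.032 0.164] [0.7   0.132 0.2  ]
0.2 [309. 260.] 152 [0.482 0.208 0.206] [0.476 0.201 0.2  ] [0.491 0.215 0.208]
0.07 [471. 156.] 82 [0.383 0.433 0.077] [0.37 0.43 0.07] [0.404 0.448 0.082]
0.07 [301. 212.] 101 [0.471 0.193 0.073] [0.463 0.179 0.07 ] [0.483 0.199 0.076]
0.07 [311. 231.] 178 [0.5   0.206 0.077] [0.491 0.194 0.071] [0.515 0.219 0.08 ]
0.07 [152. 287.] 67 [ 0.598 -0.051  0.075] [ 0.595 -0.061  0.071] [ 0.604 -0.042  0.082]
0.07 [249. 289.] 265 [0.599 0.107 0.077] [0.596 0.073 0.07 ] [0.639 0.132 0.082]
0.07 [269. 366.] 62 [0.756 0.132 0.076] [0.702 0.132 0.07 ] [0.803 0.132 0.082]
equip [(0.54, None, None), (0.58, None, None), (0.62, np.float64(0.181), np.float64(0.134)), (0.66, np.float64(0.213), np.float64(0.134)), (0.7, np.float64(0.229), np.float64(0.126)), (0.74, np.float64(0.561), np.float64(0.499)), (0.78, np.float64(0.562), np.float64(0.5))]
```

View pics/w1.png

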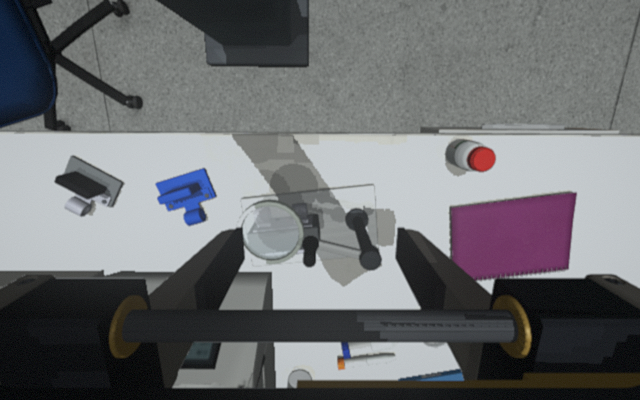

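The wrist view shows the knob top at (309,258), giving world (0.484, 0.208, 0.206). The post is at (370,260), (0.502, 0.283). That is 77 mm between them as described, so the arm is at about -0.33 rad. The lens is at (272,230). The chosen flap is at left (90,182), the blue one at (187,193). Grasping the knob.

Call:
servo_tool:
  motion:
    - [-28,-4,25,0,0,0,100]
    - [-28,-4,25,0,0,0,100]
    - [-28,-4,25,0,0,0,100]
    - [0,0,40,0,0,0,100]
    - [0,0,40,0,0,0,100]
    - [0,0,12,0,0,0,60]
    - [0,0,0,0,0,0,10]
    - [0,0,0,0,0,0,10]
    - [0,0,0,0,0,0,10]
    - [0,0,0,0,0,0,10]

```text
t: 2.8
ee_pos: [0.483, 0.2083, 0.1985]
tcp_rot: [[-1.0, -0.001, 0.001], [-0.001, 1.0, 0.001], [-0.001, 0.001, -1.0]]
wrist_force: [0.6, 0.5, 0.3]
width: 0.0438
gripper_force: 0.0
```

Run:
```python
from h import *
f=grab('wrist')
w=dict(np.load('w1.npz'));P=cloud(w);hsv=cv2.cvtColor(w['image'],cv2.COLOR_RGB2HSV)
# plate top edges (z~.012): front edge row transitions
m=(abs(P[...,2]-.012)<.005)
m[:,:225]=0;m[:,400:]=0
e=[]
for u in range(250,372,6):
    v=np.where(m[150:230,u])[0]
    if v.size: p=onplane(w,u,v[0]+150,.012);e.append(p[:2])
e=np.array(e);print(e.round(3).tolist())
a=np.polyfit(e[:,1],e[:,0],1);print('slope',a)
```

```text
[[0.467, 0.101], [0.465, 0.111], [0.463, 0.122], [0.463, 0.132], [0.461, 0.142], [0.461, 0.152], [0.459, 0.163], [0.457, 0.173], [0.457, 0.183], [0.456, 0.193], [0.454, 0.203], [0.454, 0.213], [0.452, 0.223], [0.452, 0.234], [0.45, 0.244], [0.448, 0.254], [0.448, 0.264], [0.446, 0.274], [0.445, 0.284], [0.445, 0.294], [0.443, 0.304]]
slope [-0.11382619  0.47769765]
```

Call:
servo_tool:
  motion:
    - [0,0,0,0,0,0,0]
    - [0,0,0,0,0,0,0]
    - [0,0,0,0,0,0,0]
    - [0,0,0,0,0,0,0]

```text
t: 3.35
ee_pos: [0.4827, 0.208, 0.1976]
tcp_rot: [[-1.0, -0.001, -0.0], [-0.001, 1.0, -0.0], [0.0, -0.0, -1.0]]
wrist_force: [0.5, -1.3, 1.2]
width: 0.0135
gripper_force: 30.0
```

Call:
servo_tool:
  motion:
    - [-14.6,-2.1,0,0,0,0,0]
    - [-14.8,0.7,0,0,0,0,0]
    - [-14.4,3.4,0,0,0,0,0]
    - [-13.5,6.1,0,0,0,0,0]
    - [-12.1,8.5,0,0,0,0,0]
    - [-10.3,10.7,0,0,0,0,0]
    - [-8.1,12.4,0,0,0,0,0]
    - [-5.6,13.7,0,0,0,0,0]
    - [-2.9,14.5,0,0,0,0,0]
    - [0,14,0,0,0,0,0]

```text
t: 4.6
ee_pos: [0.5914, 0.2814, 0.1982]
tcp_rot: [[-1.0, 0.007, 0.023], [0.006, 1.0, -0.007], [-0.023, -0.007, -1.0]]
wrist_force: [32.1, -9.5, -15.7]
width: 0.0115
gripper_force: 33.2
```

Call:
servo_tool:
  motion:
    - [0,0,0,0,0,0,0]
    - [0,0,0,0,0,0,0]

```text
t: 4.85
ee_pos: [0.5917, 0.2851, 0.1983]
tcp_rot: [[-1.0, 0.004, 0.025], [0.004, 1.0, -0.002], [-0.025, -0.002, -1.0]]
wrist_force: [31.6, -3.4, -17.9]
width: 0.0114
gripper_force: 34.2
```

Run:
```python
from h import *
f=grab('wrist');save(f,'w2.png');P=cloud(f)
for lo,hi in((.149,.161),(.164,.209)):
    m=(P[...,2]>lo)&(P[...,2]<hi)
    n,l,st,c=cv2.connectedComponentsWithStats(m.astype(np.uint8))
    for i in range(1,n):
        if st[i,4]>40: q=P[l==i];print(lo,c[i].round(),st[i,4],np.median(q,0).round(3),q.min(0).round(3),q.max(0).round(3))
```

```text
0.149 [318. 155.] 1788 [0.543 0.284 0.158] [0.516 0.275 0.155] [0.575 0.294 0.161]
0.149 [365. 253.] 438 [0.609 0.317 0.159] [0.592 0.293 0.149] [0.627 0.326 0.161]
0.149 [272. 256.] 302 [0.61  0.252 0.159] [0.598 0.244 0.149] [0.627 0.263 0.161]
0.149 [320. 286.] 1107 [0.635 0.285 0.157] [0.614 0.276 0.155] [0.656 0.294 0.159]
0.149 [ 13. 275.] 349 [0.628 0.066 0.152] [0.625 0.055 0.149] [0.633 0.082 0.16 ]
0.149 [ 86. 297.] 1085 [0.645 0.117 0.154] [0.637 0.094 0.149] [0.659 0.133 0.161]
0.149 [122. 362.] 492 [0.704 0.132 0.155] [0.68  0.13  0.149] [0.728 0.133 0.161]
0.164 [316.  84.] 2095 [0.503 0.283 0.167] [0.49  0.27  0.164] [0.516 0.297 0.169]
0.164 [319. 239.] 2444 [0.582 0.285 0.199] [0.573 0.265 0.164] [0.603 0.306 0.209]
0.164 [ 96. 365.] 1554 [0.683 0.131 0.178] [0.663 0.122 0.164] [0.717 0.134 0.189]
```

View pics/w2.png

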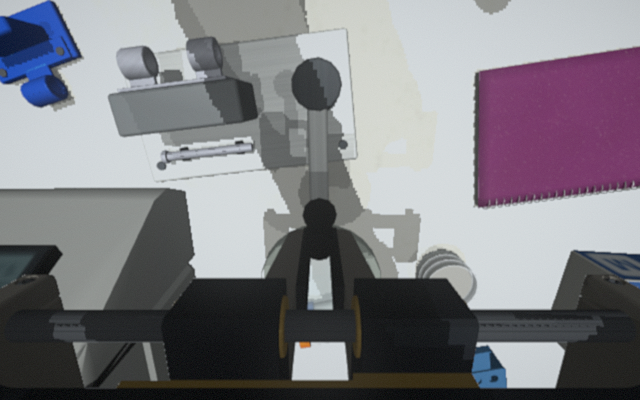

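The picture shows the magnifier arm pointing straight back, with the post at (317,84) and the knob at (319,215), so the angle is about 1.48 rad. The knob sits at the pads' front edge. The jamb block is at (180,105) and the knuckles at (138,62) and (205,55). Measure the jig, then release and lift.

```bash
cat > jig.py <<'E'
from h import *
def jig(f):
    P=cloud(f);R=(P[...,0]>.4)&(P[...,0]<.6)&(P[...,1]>.06)&(P[...,1]<.245)
    m=(R&(abs(P[...,2]-.078)<.004)).astype(np.uint8)
    n,l,st,c=cv2.connectedComponentsWithStats(m);i=1+np.argmax(st[1:,4])
    q=P[l==i];r=cv2.minAreaRect((q[:,:2]*1000).astype(np.float32));print('block',r,np.median(q[:,2]),len(q))
    m=(R&(P[...,2]>.064)&(P[...,2]<.080)&(l!=i)&(P[...,0]<.49)).astype(np.uint8)
    n,l,st,c=cv2.connectedComponentsWithStats(m)
    for j in range(1,n):
        if st[j,4]>30:
            q=P[l==j];t=q[q[:,2]>np.percentile(q[:,2],97)-.003];print('kn',c[j].round(),len(q),q.min(0).round(4),q.max(0).round(4),'ridge',t.mean(0).round(4))
E
python3 - <<'E'
from jig import *
f=grab('wrist');jig(f)
E
```

```text
block ((515.1106567382812, 164.12188720703125), (38.885719299316406, 109.93463897705078), 6.441352367401123) 0.07722457056888976 5977
kn [202.  55.] 960 [0.4606 0.1767 0.064 ] [0.4897 0.2011 0.0762] ridge [0.4738 0.1888 0.0735]
kn [132.  61.] 838 [0.4671 0.1187 0.0646] [0.4899 0.1435 0.0764] ridge [0.4803 0.1313 0.0735]
```

Call:
servo_tool:
  motion:
    - [0,0,0,0,0,0,30]
    - [0,0,0,0,0,0,60]
    - [0,0,0,0,0,0,80]
    - [0,0,-20,0,0,0,100]
    - [0,0,-50,0,0,0,100]
    - [0,0,-50,0,0,0,100]
    - [20,-57,0,0,0,0,100]
    - [20,-57,0,0,0,0,100]

```text
t: 5.95
ee_pos: [0.5388, 0.1753, 0.3198]
tcp_rot: [[-1.0, -0.003, 0.003], [-0.003, 1.0, 0.001], [-0.003, 0.001, -1.0]]
wrist_force: [0.2, -0.3, -0.4]
width: 0.0894
gripper_force: 0.0
```

Run:
```python
from jig import *
f=grab('wrist');jig(f);P=cloud(f)
m=(P[...,2]>.15)&(P[...,2]<.21)&(P[...,0]>.45)&(P[...,1]>.2);m=(P[...,2]>.2)&(P[...,2]<.21)&(P[...,0]>.45)&(P[...,1]>.2)
print('knob',np.nanmedian(P[m],0),m.sum())
```

```text
block ((515.1276245117188, 163.6505126953125), (38.965667724609375, 109.78111267089844), 6.42303991317749) 0.0771114863032536 2481
kn [330. 119.] 370 [0.4604 0.1769 0.064 ] [0.4889 0.2002 0.076 ] ridge [0.4736 0.188  0.0733]
kn [284. 123.] 319 [0.4679 0.1185 0.0642] [0.49   0.1425 0.0764] ridge [0.4803 0.1307 0.0735]
knob [0.57907503 0.28413645 0.20580357] 204
```

Jig: yaw 0.112 rad. The mid-gap estimate is (0.4766, 0.1595), where the knuckle ridges, block and post agree to about 1 mm. Now over the flap.

Call:
servo_tool:
  motion:
    - [20,-51,9,0,0,0,100]
    - [20,-51,9,0,0,0,100]
    - [20,-51,9,0,0,0,100]
    - [20,-51,9,0,0,0,100]
    - [20,-51,9,0,0,0,100]
    - [20,-51,9,0,0,0,100]
    - [20,-51,9,0,0,0,100]
    - [0,0,0,0,0,0,100]

```text
t: 7.0
ee_pos: [0.398, -0.1842, 0.2556]
tcp_rot: [[-1.0, 0.006, 0.001], [0.006, 1.0, 0.0], [-0.001, 0.0, -1.0]]
wrist_force: [1.0, 1.0, 0.2]
width: 0.0922
gripper_force: 0.0
```

Run:
```python
from h import *
f=grab('wrist');save(f,'w3.png');P=cloud(f)
R=(P[...,0]>.36)&(P[...,0]<.54)&(P[...,1]>-.28)&(P[...,1]<-.09)
def rect(m,t):
    n,l,st,c=cv2.connectedComponentsWithStats(m.astype(np.uint8));i=1+np.argmax(st[1:,4]);q=P[l==i]
    print(t,c[i].round(),len(q),cv2.minAreaRect((q[:,:2]*1000).astype(np.float32)),np.median(q,0).round(4),q[:,2].max().round(4));return q
rect(R&(P[...,2]>.046)&(P[...,2]<.054),'pull')
rect(R&(P[...,2]>.004)&(P[...,2]<.056),'all')
g=f['image'].astype(int);rect(R&(P[...,2]>.012)&(P[...,2]<.03)&(g.sum(-1)>300),'knuckle')
g=grab('scene');Q=cloud(g);m=(Q[...,2]>.046)&(Q[...,2]<.056)&(Q[...,0]>.36)&(Q[...,0]<.54)&(Q[...,1]>-.28)&(Q[...,1]<-.09)
print('scene pull top',Q[m].mean(0).round(4),m.sum())
```

```text
pull [333. 211.] 493 ((440.5604248046875, -167.62693786621094), (55.37017822265625, 14.146302223205566), 59.77058410644531) [ 0.4397 -0.1684  0.0489] 0.0515
all [329. 207.] 3055 ((455.86669921875, -176.59234619140625), (90.02305603027344, 86.15872192382812), 59.300331115722656) [ 0.4405 -0.1764  0.0101] 0.0515
knuckle [314. 235.] 279 ((482.3059387207031, -192.5389404296875), (27.689611434936523, 24.38692855834961), 58.576942443847656) [ 0.4815 -0.1937  0.0249] 0.0277
scene pull top [ 0.4393 -0.1691  0.0507] 43
```

View pics/w3.png

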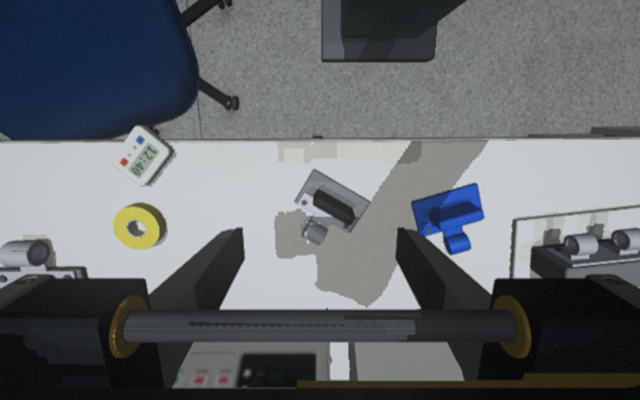

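The picture shows the flap at (330,205), with its pull top at (333,207) and knuckle at (314,233), at (0.4823, -0.1925). The pull centre is (0.440, -0.168), top z 0.05. The scene view agrees to 1.5 mm, and pull to knuckle is 48.7 mm against 48.5 given. Flap yaw is about -30.5°.

Run:
```python
from h import *
s=readout.sense();print(np.round(s['joint_pos'],1))
R=np.array(s['tcp_rot']);print((R.T@(np.array([.440,-.168,.1])-s['ee_pos'])*1000).round(1), np.degrees(np.arctan2(R[1,1],R[0,1])))
```

```text
[-11.9   3.9  33.9 120.5  -2.7  56.2 113.4]
[-39.8  12.7 155.6] 90.03003852616112
```

Call:
servo_tool:
  motion:
    - [-40,13,0,0,0,0,100]
    - [0,0,11,0,0,0.175,80]
    - [0,0,11,0,0,0.175,60]
    - [0,0,11,0,0,0.175,31]
    - [0,0,11,0,0,0.175,31]
    - [0,0,11,0,0,0.175,31]
    - [0,0,11,0,0,0.175,31]
    - [0,0,11,0,0,0.175,31]
    - [0,0,11,0,0,0.175,31]
    - [0,0,11,0,0,0.175,31]

```text
t: 8.35
ee_pos: [0.4408, -0.1659, 0.1557]
tcp_rot: [[0.005, 1.0, 0.001], [1.0, -0.005, 0.001], [0.001, 0.001, -1.0]]
wrist_force: [-0.2, -0.7, -0.1]
width: 0.0282
gripper_force: 0.0
```

Call:
servo_tool:
  motion:
    - [0,0,11,0,0,0.175,31]
    - [0,0,11,0,0,0.175,31]
    - [0,0,11,0,0,0.175,31]
    - [0,0,0,0,0,0,31]
    - [0,0,0,0,0,0,31]

```text
t: 8.98
ee_pos: [0.4402, -0.1671, 0.123]
tcp_rot: [[0.5, 0.866, 0.001], [0.866, -0.5, 0.0], [0.001, 0.0, -1.0]]
wrist_force: [0.2, -0.7, -0.7]
width: 0.0284
gripper_force: 0.0
```

Run:
```python
from h import *
f=grab('wrist');save(f,'w4.png');P=cloud(f);s=readout.sense();R=np.array(s['tcp_rot'])
r=(P[...,0]>.36)&(P[...,0]<.54)&(P[...,1]>-.28)&(P[...,1]<-.09)
for t,lo,hi in(('pull',.046,.054),('kn',.018,.03)):
    m=r&(P[...,2]>lo)&(P[...,2]<hi);n,l,st,c=cv2.connectedComponentsWithStats(m.astype(np.uint8));i=1+np.argmax(st[1:,4]);q=P[l==i]
    b=cv2.minAreaRect((q[:,:2]*1000).astype(np.float32));print(t,c[i].round(),len(q),b,q[:,2].max())
    print('in tool',(R.T@(np.r_[np.array(b[0])/1000,.039]-s['ee_pos'])*1000).round(1))
print('tool y angle',np.degrees(np.arctan2(R[1,1],R[0,1])),s['width'],np.round(s['joint_pos'],0))
```

```text
pull [319. 214.] 1215 ((440.5856018066406, -167.112060546875), (55.77838134765625, 13.916444778442383), 59.545658111572266) 0.0514131919345798
in tool [ 0.3  0.2 84.1]
kn [375. 206.] 868 ((481.69854736328125, -192.11599731445312), (28.313325881958008, 23.639055252075195), 58.891273498535156) 0.02851749278768717
in tool [-0.8 48.3 84.1]
tool y angle -30.036166678597212 0.02856632293998276 [-24.  25.  50. 124. -29.  43.  15.]
```

View pics/w4.png

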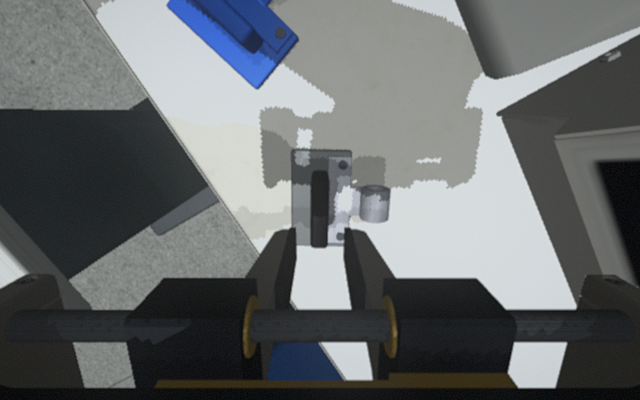

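The picture shows the pull (319,208) centred between the fingers and the knuckle at (375,205) clear outside them. Pull offset is 0.3 mm, 0.2 mm. Descend and close, then lift.

Call:
servo_tool:
  motion:
    - [0,0,30,0,0,0,31]
    - [0,0,30,0,0,0,31]
    - [0,0,21,0,0,0,31]
    - [0,0,0,0,0,0,31]
    - [0,0,0,0,0,0,0]
    - [0,0,0,0,0,0,0]
    - [0,0,0,0,0,0,0]
    - [0,0,0,0,0,0,0]

```text
t: 10.02
ee_pos: [0.4401, -0.1682, 0.0426]
tcp_rot: [[0.504, 0.864, 0.002], [0.864, -0.504, 0.0], [0.001, 0.002, -1.0]]
wrist_force: [-1.1, 0.0, 6.9]
width: 0.0138
gripper_force: 30.0
```

Call:
servo_tool:
  motion:
    - [0,0,-25,0,0,0,0]
    - [0,0,-25,0,0,0,0]
    - [0,0,-25,0,0,0,0]
    - [0,0,-25,0,0,0,0]
    - [0,0,0,0,0,0,0]
    - [0,0,0,0,0,0,0]

```text
t: 10.78
ee_pos: [0.439, -0.1674, 0.141]
tcp_rot: [[0.503, 0.864, -0.001], [0.864, -0.503, 0.001], [0.0, -0.001, -1.0]]
wrist_force: [0.7, -0.1, -1.4]
width: 0.0138
gripper_force: 30.0
```

```bash
cat > fl.py <<'E'
from h import *
def flap(f,s):
    R=np.array(s['tcp_rot']);P=cloud(f);T=(P-s['ee_pos'])@R  # tool coords
    # steel knuckle: tool y 30..66, |x|<25, z
    r=(abs(T[...,0])<24)&(T[...,1]>.030)&(T[...,1]<.066)&(abs(T[...,0])<.024)&(T[...,2]<.040)&(T[...,2]>.0)
    q=T[r]*1000;print('kn n',len(q),'min',np.percentile(q,2,0).round(1),'max',np.percentile(q,98,0).round(1))
    top=np.percentile(q[:,2],3);t=q[q[:,2]<top+2.5];print('ridge tool',t.mean(0).round(2),'top z',round(top,1))
    for a in(-9,0,9):
        b=t[abs(t[:,0]-a)<4];
        if len(b):print(a,b.mean(0).round(2),len(b))
    m=(abs(T[...,0])<.05)&(T[...,1]<-.012)&(T[...,1]>-.035)&(T[...,2]>.02)&(T[...,2]<.05)
    q=T[m]*1000
    if len(q)>20: print('panel',len(q),q.mean(0).round(1),np.linalg.lstsq(np.c_[q[:,:2],np.ones(len(q))],q[:,2],rcond=None)[0].round(4))
E
python3 - <<'E'
from fl import *
s=readout.sense();f=grab('wrist');flap(f,s);print(s['width'],s['gripper_force'],s['ee_pos'],s['wrist_force'])
E
```

```text
kn n 2629 min [-11.9  30.9  16. ] max [14.9 59.5 36.9]
ridge tool [ 1.47 48.79 17.19] top z 16.1
-9 [-8.82 48.72 17.22] 266
0 [-2.000e-02  4.878e+01  1.715e+01] 290
9 [ 9.08 48.9  17.14] 302
panel 1419 [ 25.  -18.5  35.5] [ 2.57000e-02 -7.98000e-02  3.33406e+01]
0.013834174040550349 29.994921684265137 [ 0.43903671 -0.16744833  0.14099798] [ 0.69455641 -0.08714757 -1.36612701]
```

Call:
servo_tool:
  motion:
    - [34,-21,-1,0,0,0,0]
    - [34,-21,-1,0,0,0,0]
    - [34,-21,-1,0,0,0,0]
    - [34,-21,-1,0,0,0,0]
    - [34,-21,-1,0,0,0,0]
    - [34,-21,-1,0,0,0,0]
    - [34,-21,-1,0,0,0,0]
    - [33,-23,-1,0,0,0,0]
    - [0,0,0,0,0,-0.16,0]
    - [0,0,0,0,0,-0.16,0]

```text
t: 12.08
ee_pos: [0.4283, 0.1521, 0.1485]
tcp_rot: [[0.2, 0.98, -0.002], [0.98, -0.2, -0.002], [-0.002, -0.001, -1.0]]
wrist_force: [0.5, 0.1, -1.1]
width: 0.0133
gripper_force: 30.0
```

Call:
servo_tool:
  motion:
    - [0,0,0,0,0,-0.16,0]
    - [0,0,0,0,0,-0.16,0]
    - [0,0,0,0,0,0,0]
    - [0,0,0,0,0,0,0]

```text
t: 12.58
ee_pos: [0.4289, 0.1514, 0.1491]
tcp_rot: [[-0.109, 0.994, -0.001], [0.994, 0.109, -0.001], [-0.001, -0.001, -1.0]]
wrist_force: [-0.1, 0.3, -1.1]
width: 0.014
gripper_force: 30.0
```

```bash
cat > rel.py <<'E'
from fl import *
def rel(f,s,kmax):
    P=cloud(f);psi=.1122;o=np.array([.5162,.1640,0])  # jig origin estimate
    X=np.array([np.cos(psi),np.sin(psi),0]);Y=np.array([-np.sin(psi),np.cos(psi),0])
    J=np.stack([(P-o)@X,(P-o)@Y,P[...,2]],-1)*1000
    def kn(t,y0,y1,z0,z1):
        m=(abs(J[...,0]+40)<16)&(J[...,1]>y0)&(J[...,1]<y1)&(J[...,2]>z0)&(J[...,2]<z1);q=J[m]
        if len(q)<20: print(t,'few');return
        tp=np.percentile(q[:,2],97);r=q[q[:,2]>tp-2.5];e=np.percentile(q[q[:,2]>tp-8],[1,99],0)
        print(t,len(q),'ridge x',r[:,0].mean().round(1),'top',tp.round(1),'y',e[:,1].round(1),'x',e[:,0].round(1))
        sl=np.polyfit(r[:,1],r[:,0],1)[0];sz=np.polyfit(r[:,1],r[:,2],1)[0];print('  slopes x/y,z/y',sl.round(3),sz.round(3))
    kn('jigL',16.5,45,60,80);kn('jigR',-45,-16.5,60,80);kn('flap',-17,17,kmax-16,kmax+3)
E
python3 - <<'E'
from rel import *
s=readout.sense();f=grab('wrist');save(f,'w5.png');flap(f,s)
print(np.round(s['joint_pos'],0),s['gripper_force'],s['wrist_force']);R=np.array(s['tcp_rot'])
top=(s['ee_pos'][2]-.0158)*1000;rel(f,s,top)
t=np.array([.4766,.1595,.062]);print('hole offset tool',(R.T@(t-s['ee_pos'])*1000).round(1),'toolx ang',np.degrees(np.arctan2(R[1,0],R[0,0])))
E
```

```text
kn n 2640 min [-12.4  30.9  16.1] max [14.4 59.7 37. ]
ridge tool [ 1.01 48.89 17.27] top z 16.2
-9 [-8.82 49.   17.21] 271
0 [-0.06 48.65 17.26] 294
9 [ 8.99 49.14 17.27] 310
panel 1409 [ 24.5 -18.4  35.5] [ 2.64000e-02 -6.80000e-02  3.35608e+01]
[-61.  18.  44. 125. -18.  43.   1.] 29.994936883449554 [-0.06418794  0.34496814 -1.05215687]
jigL 1100 ridge x -40.2 top 74.7 y [18.4 39.8] x [-51.2 -29. ]
  slopes x/y,z/y -0.007 0.004
jigR 22 ridge x -44.8 top 73.9 y [-40.1 -37.4] x [-49.6 -43.2]
  slopes x/y,z/y -0.027 -0.097
flap 2025 ridge x -39.3 top 133.0 y [-16.1  11.5] x [-50.4 -28. ]
  slopes x/y,z/y 0.002 -0.004
hole offset tool [ 3.  48.4 87.1] toolx ang 96.23828715969422
```

View pics/w5.png

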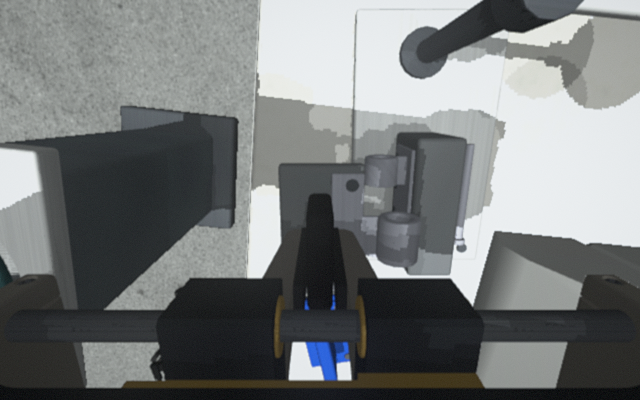

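The picture shows the flap knuckle (398,238) right over the gap, with the left jamb knuckle at (385,168). In the jig frame it is 2.3 mm too far right, 0.8 mm too far back and 58 mm high. Correct and descend.

Call:
servo_tool:
  motion:
    - [2.2,-0.8,0,0,0,0,0]
    - [0,0,10,0,0,0,0]
    - [0,0,10,0,0,0,0]
    - [0,0,10,0,0,0,0]
    - [0,0,10,0,0,0,0]
    - [0,0,6,0,0,0,0]
    - [0,0,6,0,0,0,0]
    - [0,0,6,0,0,0,0]
    - [0,0,0,0,0,0,0]
    - [0,0,0,0,0,0,0]

```text
t: 13.88
ee_pos: [0.4282, 0.1538, 0.0917]
tcp_rot: [[-0.112, 0.994, 0.0], [0.994, 0.112, 0.0], [0.0, 0.0, -1.0]]
wrist_force: [-0.2, -0.3, -1.1]
width: 0.0138
gripper_force: 30.0
```

Run:
```python
from rel import *
s=readout.sense();f=grab('wrist');save(f,'w6.png',(260,80,500,280),3);flap(f,s)
R=np.array(s['tcp_rot']);print(s['wrist_force'],s['gripper_force'])
rel(f,s,76)
print('hole offset tool',(R.T@(np.array([.4766,.1595,.062])-s['ee_pos'])*1000).round(1))
```

```text
kn n 3499 min [-21.6  31.1  16.1] max [23.2 63.7 35.7]
ridge tool [ 2.02 48.77 17.4 ] top z 16.2
-9 [-8.95 48.9  17.26] 280
0 [-0.06 48.96 17.27] 301
9 [ 9.07 49.02 17.23] 303
panel 1406 [ 24.5 -18.4  35.4] [ 2.90000e-02 -7.42000e-02  3.33728e+01]
[-0.24981852 -0.30881146 -1.14023175] 29.99493420124054
jigL 1880 ridge x -40.3 top 74.4 y [18.5 40. ] x [-51.3 -28.9]
  slopes x/y,z/y 0.009 -0.002
jigR 486 ridge x -40.2 top 74.0 y [-24.  -17.5] x [-51.6 -28.8]
  slopes x/y,z/y 0.446 0.023
flap 2011 ridge x -39.6 top 75.7 y [-13.3  14.1] x [-50.6 -28.3]
  slopes x/y,z/y 0.003 -0.002
hole offset tool [ 0.2 48.7 29.8]
```

View pics/w6.png

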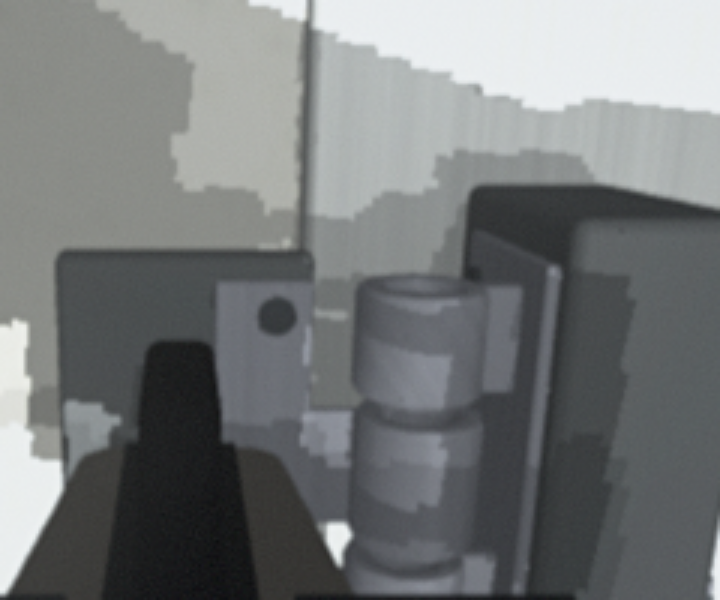

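The crop shows the flap knuckle (415,490) in line between the jamb knuckles (420,340) and (405,580), with wrist forces near zero. It is 1.3 mm high and 0.6 mm too far back, so one trim remains.

Call:
servo_tool:
  motion:
    - [0,-0.6,1.2,0,0,0,0]
    - [0,0,0,0,0,0,0]
    - [0,0,0,0,0,0,0]
    - [0,0,0,0,0,0,0]

```text
t: 14.42
ee_pos: [0.4275, 0.1538, 0.0904]
tcp_rot: [[-0.112, 0.994, 0.0], [0.994, 0.112, 0.0], [0.0, 0.0, -1.0]]
wrist_force: [0.4, -0.1, -1.2]
width: 0.0139
gripper_force: 30.0
```

Run:
```python
from rel import *
s=readout.sense();f=grab('wrist');rel(f,s,75);print(s['ee_pos'],s['wrist_force'],s['gripper_force'])
P=cloud(f);g=grab('scene');Q=cloud(g);m=(Q[...,2]>.195)&(Q[...,2]<.21)&(Q[...,0]>.54)&(Q[...,0]<.6)&(Q[...,1]>.2)&(Q[...,1]<.35);print('knob',m.sum(),np.median(Q[m],0) if m.any() else '')
print(ticket.finish_job())
```

```text
jigL 1910 ridge x -40.2 top 74.6 y [18.5 39.9] x [-51.3 -28.9]
  slopes x/y,z/y 0.004 -0.001
jigR 464 ridge x -40.4 top 73.8 y [-23.7 -17.6] x [-52.  -28.9]
  slopes x/y,z/y 0.122 0.058
flap 1980 ridge x -40.3 top 74.4 y [-13.3  14.2] x [-51.4 -29. ]
  slopes x/y,z/y -0.013 -0.001
[0.42751657 0.15375279 0.09043272] [ 0.42416968 -0.08142977 -1.23067217] 29.994953870773315
knob 13 [0.57921888 0.28248467 0.20428909]
the job is handed in; nothing more can be done
None
```

The job is handed in, with no verdict returned. The magnifier points to the back at about 1.47 rad, and the gripper alone holds the flap with its knuckle within about 0.5 mm of the jamb knuckles' axis and mid-gap by the wrist camera. The tape roll, timer and bottle were not touched.

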